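Unlock a dental cast from its articulator's bayonet seat and set it in the tray

ROBOT

A 7-joint arm with a two-finger parallel gripper is mounted at the origin on the work surface. World frame = base frame: x ahead of the robot, y to its left, z up, the work surface at z = 0. Lengths are in mm, angles in rad, forces in N, time in s.
With the tool pointing down it reaches from about 425 to 875 mm from the base axis. Payload 8.4 kg.
Tool frame: the origin (TCP) lies midway between the tips of the shut fingers; the grasp point (between the pads) lies 19 mm behind it (grasp_offset is the distance from the TCP to the grasp point, in mm); z points along the fingers, y is the direction in which the jaws open and shut (so a half turn about z gives the same grasp; the last joint's range is limited). The gripper opens to 85 mm and grips with 20 to 120 N. Pads are 22 mm wide; open, the fingers measure 114 mm over their backs; the gripper's body (76 mm by 85 mm) begins 54 mm behind the grasp point. The pads swing forward as they close: fully open they stand 13 mm farther back than shut.
Start: joints at [-1.34, 0.333, 0.04, 1.465, -0.013, 1.343, -0.059], TCP at [210.506, 614.94, 231.308] pointing down, gripper open.
Joint ranges: [-2.58, 2.58], [-0.38, 2.09], [-1.3, 1.39], [0.25, 2.4], [-1.5, 4.64], [0.08, 2.09], [-2.65, 2.65]. Speed limits (rad/s): [2.22, 2.22, 2.79, 2.79, 3.14, 3.14, 3.14].

INTERFACE

Orientations are given as a rotation vector (axis times angle).
In Python, from rig import state, get_image, camera_params, sign_off, regions_of, grasp_offset gives the robot as it stands.
- The arm moves only by the tool step_arm, never from a script. Its argument "motion" is a list of rows, each an object with "offset": the shift along the tool's x, y, z in mm, a list of three; "rotation": the turn, a rotation vector about the tool's x, y, z in degrees, a list of three; "jaw": the opening in per cent of the stroke, from 0 (shut) to 100 (fully open). In form: [{"offset": [x, y, z], "rotation": [rx, ry, rz], "jaw": jaw}, ...]. A call has 1 to 20 rows; each row is the pose to reach, as a shift and turn from the pose measured when the call began, along the tool's axes at that moment; what a row does not reach only later rows make up. A row lasts 1/8 s, in which the tool goes at most 62.5 mm and 10.7 degrees, less where a joint would pass 70% of its speed; a pose out of reach is approached as far as the arm can. A call with a gripper value outside its range is refused whole. The fingers move at their own pace and stop on an object; "force" is the grip in N (left out, the last holds). Time passes only in rows, so rows that repeat a pose let the fingers close. It gives the time, the measured TCP pose, the force and the opening at its end, in the units of the state.
- state(): the state, without advancing time (a new reading comes with each control period).
- get_image(name): name is "side" or "top" or "wrist"; returns the picture (420x560x3 uint8, red, green, blue); there is no depth.
- camera_params(name): a dict with "camera_matrix" (3x3 intrinsics, pixels), "R" (3x3) and "t" (3): a world point X has camera coordinates R X + t. Camera axes: x right, y down, z forward; pixel columns grow to the right and rows downward; lengths in mm; the calibration is good to about 2 mm. A picture is of the moment at which its call begins: read the wrist's pose just before it. camera_params takes no time and is no camera call; for the wrist camera it gives the pose at the moment of the call.
- sign_off(): hands the job in, once; it reports no verdict.
Trained networks look in the newest picture that a camera, given by its name, has taken for a name from the list of things; names that differ only in an ending like _2 or _b are one class to them, and where a whole thing is asked for, a point or a joint stands for the part that bears it (a point fixed in the world has none). Each returns a list of dicts, best first, with "p" (0 to 1); they miss things now and then, are a little off and sometimes report something else, mostly with a low value. They report only what shows in the picture. A call takes as long as a camera call. They do not tell look-alikes from the thing itself.
- regions_of(target, camera): "pixels" (420x560 bool, what is visible of it) and "box" ([centre column, centre row, width, height] in pixels, round what is visible of it).
The state is a dict: "time": time; "qpos": joint angles; "joint_velocities": joint speeds; "joint_torque": joint torques, N m; "tool_pos": TCP position; "eef_rot": TCP orientation; "ft_force": force on the tool from outside, world axes, zero at the start; "ft_torque": the same for the moment, N m; "finger_gap": opening from 0.0 (shut) to 1.0 (fully open).
Only numpy, scipy, OpenCV 4.12 (cv2) and the standard library are available. Lean on these libraries where they do the work, as an engineer would, in place of code of your own. Each camera call takes 0.05 s, during which the arm holds its last target. There are 200 camera calls.

TASK

Press the articulator's red release button all the way down, turn the plaster cast roughly a quarter turn counter-clockwise (seen from above) until you feel it come up against its stop, then lift it off and set it down gently, upright, in the blue tray. Press, turn and lift gently, never forcing the articulator (30 N at most), and leave the other cast, the jar and the spatula alone.

Things in the scene. Friction and masses are not known exactly. Their poses are not given: they have to be found in the camera images.
- articulator: Fixed aluminium articulator frame, base plate 225 x 185 mm. Origin at table height on the bayonet seat's vertical axis; x points to the two hind posts (10 mm thick, top 119 mm above the table, at x = 125, y = +/-55 mm, joined by a bar with a short bow behind), y to the side with the button. Frame, seat, collar and button together must never take more than 30 N.
- seat (a point): Centre of the flat bayonet seat, 30 mm above the table, on the turning axis; axes as the articulator's.
- collar_top (a point): Centre of the top of the brass bayonet collar round the seat, 42.5 mm above the table; axes as the articulator's. 90 mm outer diameter, two tabs overhang the cast's lugs. The collar is clamped anywhere within 0.25 rad either way of nominal: not reported, only its tabs show it. It carries the end stops of the turn, which must be felt.
- button_top (a point): Centre of the top of the red release button, 20 mm diameter, 40 mm above the table when up, 25 mm to -x and 78 mm to +y of the seat axis. Pressed straight down 7 mm: it resists with 4 to 6 N all the way, then meets its stop, and stays down when let go. Its lock pin keeps the cast from turning until it is at least 5.5 mm down.
- latch (a joint): Travel of the release button: 0 = up (locked), 0.007 m = fully down (unlocked).
- cast_centre (a point): Centre of the white plaster block of the cast to take off, 34 mm above the cast's underside (64 mm above the table while seated); axes are the cast's, at the start within 0.02 rad of the articulator's. Block 44 mm (x) by 54 mm (y) by 36 mm high, gripped on either pair of faces; its lower edge starts 3.5 mm above the collar's top. On it a red arch with metal teeth, 14 mm high. About 0.25 kg.
- cast_foot (a point): Centre of the cast's underside, 34 mm below the block's centre. Two lugs to +y and -y, 14 mm wide, 6 mm thick, 76 mm tip to tip; 1.5 mm free under the tabs, about 2 mm side play. Unlocked, the cast turns counter-clockwise from above by 0.97 to 1.47 rad (as the collar is set) to stiff sprung stops (0.15 N m at first, then 0.1 more per 0.01 rad); lifts off only at most 0.09 rad short of them.
- tray: Fixed blue tray, 190 mm (x) by 170 mm (y), rim 14 mm high, 5 mm walls; origin at the centre of its underside, at table height.
- tray_floor (a point): Centre of the tray's cork floor (9 mm above the table), cushioned: it gives about 1 mm per 4 N, 4 mm at most.
- upper_cast: Bystander: the opposing cast, loose, 44 x 56 mm, 40 mm high; origin at the centre of its underside.
- jar: Bystander: small amber jar, 42 mm diameter, 50 mm high; origin at the centre of its underside.
- spatula: Bystander: steel spatula lying flat, 150 mm long along its x; origin at mid-length on the table.
There are look-alikes about, which are no part of the job. Of the things that look like the part that bears cast_centre, the smallest one is meant.

How it is judged:
By the outcome, as a careful person would: the job done as asked, in the order asked, and still so for the second after the job is handed in, with the robot touching nothing.
It also fails if it takes over 72 s, if anything falls off the work surface, if the arm or the gripper's body presses on something with over 40 N, if the wrist force passes 120 N, or if a joint passes its speed limit or range.

## Working session

There is one attempt and no reset: what is moved stays moved. The work goes in short steps, Python scripts to look and compute and a tool call to move; the robot and the scene stay as the last step left them, time stands still between calls to the robot, and variables do not carry over. Pictures are saved under pics/ and viewed, about 8 in all and at most 12, crops included, and the job is handed in when it is done.

Besides the shell and the picture viewer there is one more tool, called after "Emit:" by a JSON object that holds its "method" and its "body", one argument or row to a line. step_arm: Moves the arm, as the interface text tells. Its arguments: {"type":"object","properties":{"motion":{"type":"array","items":{"type":"object","properties":{"offset":{"type":"array","items":{"type":"number"}},"rotation":{"type":"array","items":{"type":"number"}},"jaw":{"type":"number"}}}},"force":{"type":"number"}},"required":["motion"]}

```bash
mkdir -p pics; ls
python3 - <<'E'
from rig import *
import cv2,numpy as np
print(state())
print(grasp_offset if not callable(grasp_offset) else grasp_offset())
a=get_image("top");cv2.imwrite("pics/top0.png",a[:,:,::-1])
for n in ["cast_centre","button_top","tray","upper_cast","articulator"]:
    for r in regions_of(n,"top"): print("top",n,round(r["p"],2),np.round(r["box"]))
b=get_image("side");cv2.imwrite("pics/side0.png",b[:,:,::-1])
for n in ["cast_centre","button_top","tray"]:
    for r in regions_of(n,"side"): print("side",n,round(r["p"],2),np.round(r["box"]))
for c in("top","side"): print(c,camera_params(c))
E
```

```text
pics
{'time': 0.0, 'qpos': array([-1.34022285,  0.33392095,  0.03988524,  1.46629784, -0.01340738,
        1.34329818, -0.05852672]), 'joint_velocities': array([ 0.00105425, -0.00070952, -0.00194116,  0.00021069,  0.00185015,
        0.00219205,  0.00030141]), 'joint_torque': array([-3.62943774e-04, -6.58549976e+01,  1.36537213e+00, -4.05560160e+01,
        1.67235662e-02,  1.29744885e-02,  1.44405925e-05]), 'tool_pos': array([210.36925188, 614.52085518, 230.40193052]), 'eef_rot': array([-5.15723841e-01, -3.09880589e+00,  2.59175559e-03]), 'ft_force': array([-0.00170037,  0.59383215,  0.10689868]), 'ft_torque': array([0.03655632, 0.00203837, 0.02649438]), 'finger_gap': 1.00030833436809}
18.700000000000003
top cast_centre 0.71 [235. 301.  41.  52.]
top cast_centre 0.7 [105. 221.  59.  40.]
top cast_centre 0.61 [213. 194.  33.  29.]
top button_top 0.73 [319. 256.  32.  73.]
top button_top 0.53 [211. 194.  33.  27.]
top upper_cast 0.88 [324. 175.  23.  24.]
top articulator 0.73 [219. 170. 123. 158.]
side cast_centre 0.8 [270. 190.  15.  28.]
side cast_centre 0.69 [228. 167.  30.  39.]
s
[... 151 characters left out ...]
,
       [  0.        , 494.39355657, 215.60873196],
       [  0.        ,   0.        ,   1.        ]]), 'R': array([[ 0.02168284, -0.9996046 ,  0.01790273],
       [-0.99136378, -0.02381374, -0.12896031],
       [ 0.12933565, -0.01495189, -0.99148814]]), 't': array([ 77.14010476, 516.93066591, 997.44803192])}
side {'camera_matrix': array([[380.45243898,   0.        , 280.17383519],
       [  0.        , 380.45243898, 208.55577674],
       [  0.        ,   0.        ,   1.        ]]), 'R': array([[ 0.93563804, -0.35293078, -0.00461793],
       [-0.19819456, -0.51450822, -0.83426627],
       [ 0.29206228,  0.7814865 , -0.55134242]]), 't': array([-460.17743789,  234.57881105,  674.256766  ])}
```

Run:
```python
import cv2,numpy as np
a=cv2.imread("pics/top0.png");b=cv2.imread("pics/side0.png")
a=cv2.resize(a[60:360,40:440],None,fx=2,fy=2,interpolation=cv2.INTER_CUBIC)
cv2.imwrite("pics/a.png",a)
cv2.imwrite("pics/b.png",cv2.resize(b[120:420,120:520],None,fx=2,fy=2,interpolation=cv2.INTER_CUBIC))
```

```text
(no output)
```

View pics/a.png

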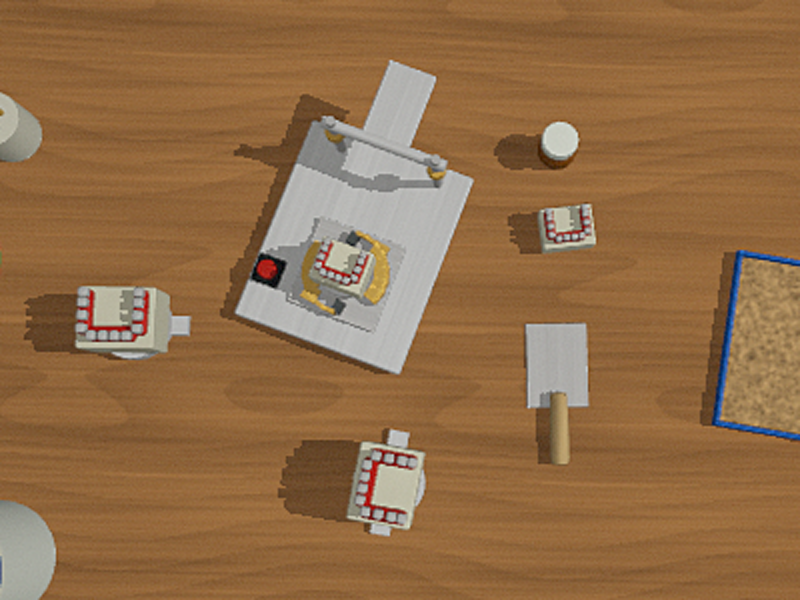

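View pics/b.png

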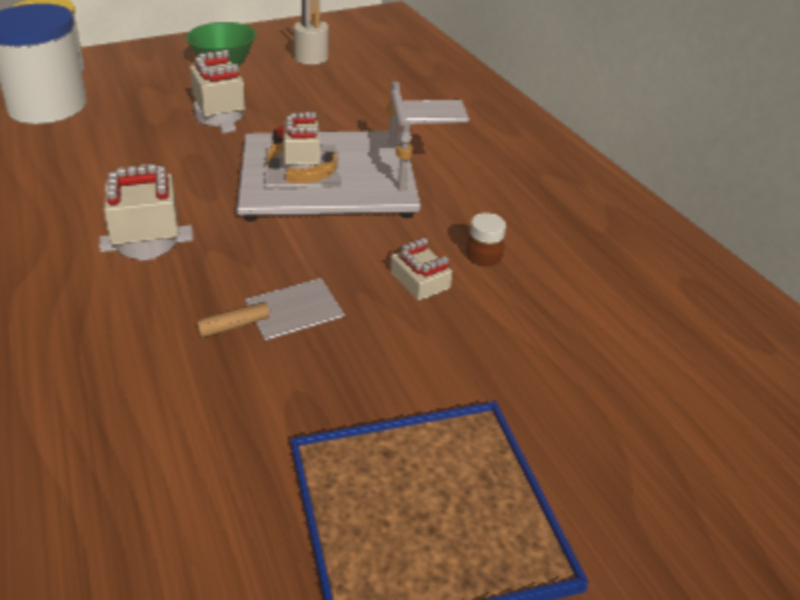

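```bash
cat > h.py <<'E'
import numpy as np,cv2
from rig import *
from scipy.spatial.transform import Rotation as Rn
def ray(cam,u,v,z,P=None):
    P=P or camera_params(cam);K,R,t=P["camera_matrix"],P["R"],P["t"]
    c=-R.T@t; d=R.T@np.linalg.inv(K)@[u,v,1]
    return c+d*(z-c[2])/d[2]
def proj(cam,X,P=None):
    P=P or camera_params(cam);p=P["camera_matrix"]@(P["R"]@np.array(X,float)+P["t"]);return p[:2]/p[2]
def rel(X):
    "world point as offset in tool axes from present TCP"
    s=state();return Rn.from_rotvec(s["eef_rot"]).inv().apply(np.array(X)-s["tool_pos"])
def yaw():
    y=Rn.from_rotvec(state()["eef_rot"]).apply([0,1,0]);return np.arctan2(-y[0],y[1])
E
python3 - <<'E'
from h import *
f=lambda u,v,z:ray("top",40+u/2,60+v/2,z).round(0)
pts=dict(button=(267,268,40),corner_nl=(236,315,12),corner_nr=(399,374,12),corner_fr=(473,180,12),postL=(330,122,119),postR=(438,162,119),casttop=(344,262,90))
for k,v in pts.items(): print(k,f(*v))
b=f(267,268,40)
p=(f(330,122,119)+f(438,162,119))/2;d=f(330,122,119)-f(438,162,119);e=f(236,315,12)-f(399,374,12)
for n,w in (("posts",d),("edge",e)): print(n,np.arctan2(-w[0],w[1]),np.hypot(*w[:2]))
th=np.arctan2(-e[0],e[1]);R=np.array([[np.cos(th),-np.sin(th)],[np.sin(th),np.cos(th)]])
print("seat from button",b[:2]-R@[-25,78],"from posts",p[:2]-R@[125,0])
g=lambda u,v,z:ray("side",120+u/2,120+v/2,z).round(0)
print("tray corners side",g(293,437,14),g(495,404,14),g(585,584,14))
print("tray top",f(740,252,14),f(716,424,14))
print(yaw())
a=get_image("top")
r=regions_of("tray","top");print([(x["p"],x["box"]) for x in r])
print("yaw",yaw())
E
```

```text
button [554. 311.  40.]
corner_nl [507. 347.  12.]
corner_nr [449. 173.  12.]
corner_fr [661. 100.  12.]
postL [686. 241. 119.]
postR [649. 135. 119.]
casttop [553. 226.  90.]
posts -0.33583413021950237 112.27199116431488
edge -0.3217505543966422 183.412104289766
seat from button [553.0513167 229.0970086] from posts [548.91458774 227.52847075]
tray corners side [ 406. -161.   14.] [ 588. -192.   14.] [ 562. -357.   14.]
tray top [ 588. -189.   14.] [ 404. -161.   14.]
-0.329776752951763
[(0.93, [443.7, 236.8, 91.0, 101.3]), (0.7, [214.0, 193.8, 31.0, 33.7])]
yaw -0.32987407183167816
```

Emit:
{"method": "step_arm", "body": {
  "motion": [
    {"offset": [-55, -22, 0], "rotation": [0, 0, 0], "jaw": 0},
    {"offset": [-110, -44, 0], "rotation": [0, 0, 0], "jaw": 0},
    {"offset": [-165, -66, 0], "rotation": [0, 0, 0], "jaw": 0},
    {"offset": [-220, -88, 0], "rotation": [0, 0, 0], "jaw": 0},
    {"offset": [-275, -110, 0], "rotation": [0, 0, 0], "jaw": 0},
    {"offset": [-330, -132, 0], "rotation": [0, 0, 0], "jaw": 0},
    {"offset": [-380, -154, 20], "rotation": [0, 0, 0], "jaw": 0},
    {"offset": [-423, -176, 40], "rotation": [0, 0, 0], "jaw": 0},
    {"offset": [-423, -176, 60], "rotation": [0, 0, 0], "jaw": 0},
    {"offset": [-423, -176, 60], "rotation": [0, 0, 0], "jaw": 0},
    {"offset": [-423, -176, 60], "rotation": [0, 0, 0], "jaw": 0}
  ]
}}

```text
time: 1.98
tool_pos: [553.5, 312.5, 172.2]
eef_rot: [0.513, 3.099, 0.001]
ft_force: [-0.9, -0.0, -0.2]
finger_gap: 0.003
```

Run:
```python
from h import *
s=state();print(s["tool_pos"],s["eef_rot"],s["ft_force"])
P=camera_params("wrist");a=get_image("wrist");cv2.imwrite("pics/w1.png",a[:,:,::-1])
for n,X in dict(button=(553,310,40),seat=(551,228,82),tcp=s["tool_pos"]).items(): print(n,proj("wrist",X,P))
for n in ["cast_centre","button_top"]:
    for r in regions_of(n,"wrist"): print(n,round(r["p"],2),np.round(r["box"]))
hsv=cv2.cvtColor(a,cv2.COLOR_RGB2HSV)
m=((hsv[...,0]<8)|(hsv[...,0]>172))&(hsv[...,1]>170)&(hsv[...,2]>80)
n,l,st,c=cv2.connectedComponentsWithStats(m.astype(np.uint8))
for i in range(1,n):
    if st[i,4]>80: print(st[i],c[i],ray("wrist",*c[i],40,P))
```

```text
[553.48133712 312.50990487 172.21530636] [5.13462322e-01 3.09893481e+00 1.44018131e-03] [-0.89841405 -0.02560768 -0.18930595]
button [274.6231632  196.76327215]
seat [165.99867362 246.44316154]
tcp [277.24625401 281.06112051]
cast_centre 0.97 [173. 237.  89.  84.]
cast_centre 0.9 [38. 31. 68. 55.]
cast_centre 0.79 [443.  65. 184. 130.]
button_top 0.56 [278. 197.  20.  19.]
[ 431   21   93   68 1284] [486.43146417  47.16277259] [496.58767325 488.54392262  40.        ]
[404  47  30  71 556] [414.30755396  81.36870504] [502.5927524  435.43284419  40.        ]
[266 183  25  26 508] [277.52165354 195.73622047] [552.9359847  312.51182336  40.        ]
[145 228  57  44 181] [188.16022099 242.1160221 ] [567.36810407 227.27880634  40.        ]
[141 243   9  29 117] [146.07692308 255.88034188] [567.57980041 187.72601157  40.        ]
[  0 326  24  25 179] [ 12.20111732 337.48603352] [604.13223131  31.09361453  40.        ]
```

View pics/w1.png

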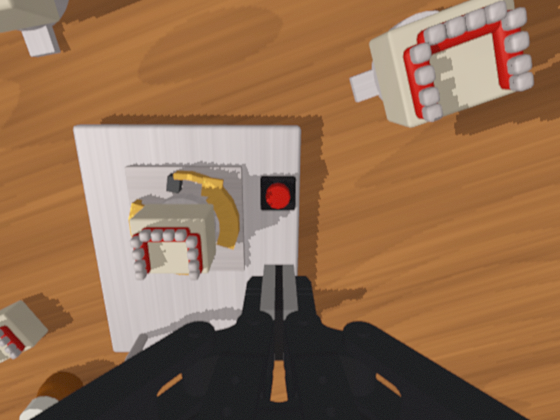

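Emit:
{"method": "step_arm", "body": {
  "motion": [
    {"offset": [0, 0, 40], "rotation": [0, 0, 0], "jaw": 0},
    {"offset": [0, 0, 80], "rotation": [0, 0, 0], "jaw": 0},
    {"offset": [0, 0, 110], "rotation": [0, 0, 0], "jaw": 0},
    {"offset": [0, 0, 123], "rotation": [0, 0, 0], "jaw": 0},
    {"offset": [0, 0, 126], "rotation": [0, 0, 0], "jaw": 0},
    {"offset": [0, 0, 126], "rotation": [0, 0, 0], "jaw": 0},
    {"offset": [0, 0, 126], "rotation": [0, 0, 0], "jaw": 0}
  ]
}}

```text
time: 3.0
tool_pos: [554.5, 313.0, 47.7]
eef_rot: [0.513, 3.097, 0.004]
ft_force: [0.3, -0.4, 0.7]
finger_gap: -0.001
```

Emit:
{"method": "step_arm", "body": {
  "motion": [
    {"offset": [0, 0, 3], "rotation": [0, 0, 0], "jaw": 0},
    {"offset": [0, 0, 5], "rotation": [0, 0, 0], "jaw": 0},
    {"offset": [0, 0, 7], "rotation": [0, 0, 0], "jaw": 0},
    {"offset": [0, 0, 9], "rotation": [0, 0, 0], "jaw": 0},
    {"offset": [0, 0, 11], "rotation": [0, 0, 0], "jaw": 0},
    {"offset": [0, 0, 12], "rotation": [0, 0, 0], "jaw": 0},
    {"offset": [0, 0, 12], "rotation": [0, 0, 0], "jaw": 0}
  ]
}}

```text
time: 3.88
tool_pos: [554.6, 313.1, 35.8]
eef_rot: [0.513, 3.097, 0.004]
ft_force: [-1.1, -1.6, 3.9]
finger_gap: 0.003
```

Emit:
{"method": "step_arm", "body": {
  "motion": [
    {"offset": [0, 0, 1], "rotation": [0, 0, 0], "jaw": 0},
    {"offset": [0, 0, 2], "rotation": [0, 0, 0], "jaw": 0},
    {"offset": [0, 0, 2.5], "rotation": [0, 0, 0], "jaw": 0},
    {"offset": [0, 0, 2.5], "rotation": [0, 0, 0], "jaw": 0}
  ]
}}

```text
time: 4.38
tool_pos: [554.6, 313.1, 33.4]
eef_rot: [0.513, 3.097, 0.004]
ft_force: [-1.0, -0.7, 5.4]
finger_gap: -0.001
```

Emit:
{"method": "step_arm", "body": {
  "motion": [
    {"offset": [0, 0, 0.5], "rotation": [0, 0, 0], "jaw": 0},
    {"offset": [0, 0, 1], "rotation": [0, 0, 0], "jaw": 0},
    {"offset": [0, 0, 1], "rotation": [0, 0, 0], "jaw": 0}
  ]
}}

```text
time: 4.75
tool_pos: [554.7, 313.2, 32.9]
eef_rot: [0.513, 3.097, 0.005]
ft_force: [-3.4, -1.1, 8.4]
finger_gap: 0.005
```

Emit:
{"method": "step_arm", "body": {
  "motion": [
    {"offset": [0, 0, 0.5], "rotation": [0, 0, 0], "jaw": 0},
    {"offset": [0, 0, 0.8], "rotation": [0, 0, 0], "jaw": 0},
    {"offset": [0, 0, 0.8], "rotation": [0, 0, 0], "jaw": 0}
  ]
}}

```text
time: 5.12
tool_pos: [554.7, 313.2, 32.9]
eef_rot: [0.513, 3.097, 0.005]
ft_force: [-4.4, -1.4, 11.2]
finger_gap: -0.001
```

Emit:
{"method": "step_arm", "body": {
  "motion": [
    {"offset": [0, 0, -30], "rotation": [0, 0, 0], "jaw": 0},
    {"offset": [0, 0, -80], "rotation": [0, 0, 0], "jaw": 0},
    {"offset": [0, 0, -130], "rotation": [0, 0, 0], "jaw": 50},
    {"offset": [-12, -40, -150], "rotation": [0, 0, 0], "jaw": 100},
    {"offset": [-24, -80, -155], "rotation": [0, 0, 0], "jaw": 100},
    {"offset": [-24, -80, -155], "rotation": [0, 0, 0], "jaw": 100},
    {"offset": [-24, -80, -155], "rotation": [0, 0, 0], "jaw": 100},
    {"offset": [-24, -80, -155], "rotation": [0, 0, 0], "jaw": 100}
  ]
}}

```text
time: 6.12
tool_pos: [550.7, 230.6, 187.0]
eef_rot: [0.511, 3.098, 0.005]
ft_force: [-0.6, 0.4, -0.1]
finger_gap: 1.004
```

Run:
```python
from h import *
s=state();print(s["tool_pos"],s["eef_rot"],s["ft_force"],yaw())
P=camera_params("wrist");a=get_image("wrist").copy()
for n in ["cast_centre","button_top"]:
    for r in regions_of(n,"wrist"): print(n,round(r["p"],2),np.round(r["box"]))
def dr(pts,c):
    q=np.array([proj("wrist",p,P) for p in pts]);cv2.polylines(a,[np.round(q*16).astype(int)],True,c,1,cv2.LINE_AA,4)
th=-0.328;R=Rn.from_rotvec([0,0,th]).as_matrix();S=np.array([551.5,229.5,0])
for z in(82,46): dr([S+R@[x,y,z] for x,y in((22,27),(-22,27),(-22,-27),(22,-27))],(0,255,0))
dr([S+R@[45*np.cos(t),45*np.sin(t),42.5] for t in np.linspace(0,6.28,60)],(0,255,255))
dr([S+R@[-25+10*np.cos(t),78+10*np.sin(t),33] for t in np.linspace(0,6.28,40)],(255,255,255))
cv2.imwrite("pics/w2.png",cv2.resize(a[:,:,::-1][60:400,130:530],None,fx=1.75,fy=1.75,interpolation=cv2.INTER_CUBIC))
```

```text
[550.70616154 230.61771638 186.99819699] [0.51065487 3.09814842 0.00484608] [-0.57314539  0.37770982 -0.05305397] -0.32671226394875175
cast_centre 0.91 [124.  16.  72.  25.]
cast_centre 0.9 [501.  46. 118.  91.]
cast_centre 0.69 [277. 199.  74.  81.]
button_top 0.58 [370. 164.  26.  17.]
```

View pics/w2.png

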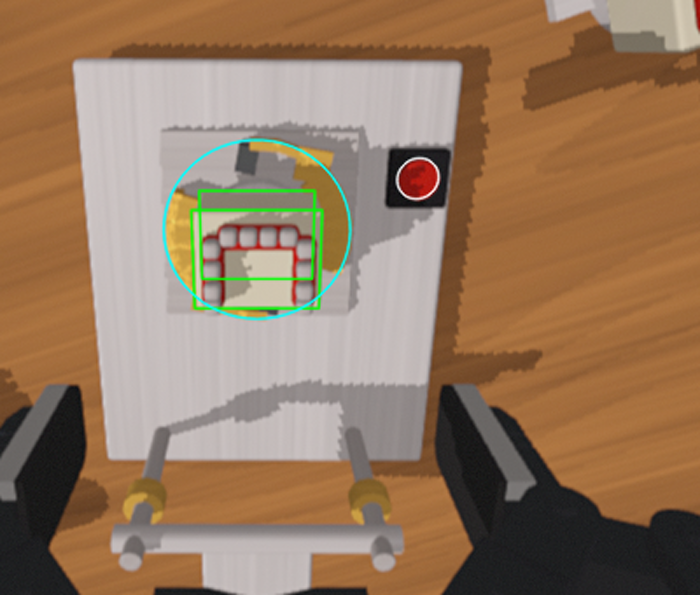

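Emit:
{"method": "step_arm", "body": {
  "motion": [
    {"offset": [-1, -1, 40], "rotation": [0, 0, 0], "jaw": 100},
    {"offset": [-1, -1, 80], "rotation": [0, 0, 0], "jaw": 100},
    {"offset": [-1, -1, 115], "rotation": [0, 0, 0], "jaw": 100},
    {"offset": [-1, -1, 135], "rotation": [0, 0, 0], "jaw": 100},
    {"offset": [-1, -1, 141], "rotation": [0, 0, 0], "jaw": 90},
    {"offset": [-1, -1, 141], "rotation": [0, 0, 0], "jaw": 80},
    {"offset": [-1, -1, 141], "rotation": [0, 0, 0], "jaw": 72},
    {"offset": [-1, -1, 141], "rotation": [0, 0, 0], "jaw": 70}
  ],
  "force": 20
}}

```text
time: 7.28
tool_pos: [552.4, 229.5, 47.1]
eef_rot: [0.511, 3.097, 0.006]
ft_force: [0.4, 0.0, -0.0]
finger_gap: 0.703
```

Emit:
{"method": "step_arm", "body": {
  "motion": [
    {"offset": [0.5, 0, 0], "rotation": [0, 0, 0], "jaw": 68},
    {"offset": [0.5, 0, 0], "rotation": [0, 0, 0], "jaw": 66},
    {"offset": [0.5, 0, 0], "rotation": [0, 0, 0], "jaw": 65},
    {"offset": [0.5, 0, 0], "rotation": [0, 0, 0], "jaw": 64},
    {"offset": [0.5, 0, 0], "rotation": [0, 0, 0], "jaw": 62},
    {"offset": [0.5, 0, 0], "rotation": [0, 0, 0], "jaw": 60}
  ],
  "force": 20
}}

```text
time: 8.02
tool_pos: [552.0, 229.7, 47.2]
eef_rot: [0.511, 3.097, 0.006]
ft_force: [0.3, 0.7, 1.7]
finger_gap: 0.63
```

Emit:
{"method": "step_arm", "body": {
  "motion": [
    {"offset": [0, 0, 0], "rotation": [0, 0, 0], "jaw": 55},
    {"offset": [0, 0, 0], "rotation": [0, 0, -2], "jaw": 55},
    {"offset": [0, 0, 0], "rotation": [0, 0, -5], "jaw": 55},
    {"offset": [0, 0, 0], "rotation": [0, 0, -8], "jaw": 55},
    {"offset": [0, 0, 0], "rotation": [0, 0, -10], "jaw": 55},
    {"offset": [0, 0, 0], "rotation": [0, 0, -10], "jaw": 55}
  ],
  "force": 40
}}

```text
time: 8.78
tool_pos: [552.0, 229.7, 47.3]
eef_rot: [0.239, 3.129, 0.006]
ft_force: [-2.3, 0.9, 3.9]
finger_gap: 0.623
```

Run:
```python
from h import *
s=state();print(s["ft_force"],s["ft_torque"],yaw(),s["finger_gap"],s["qpos"])
```

```text
[-2.28692643  0.85910591  3.91534787] [-0.16320038  0.37483701 -0.01578371] -0.15232784607132138 0.6233130045329778 [-0.67593277  0.39249028  0.25322846  1.80534421 -0.11971213  0.95353184
  1.04626174]
```

Emit:
{"method": "step_arm", "body": {
  "motion": [
    {"offset": [0, 0, -0.5], "rotation": [0, 0, -4], "jaw": 55},
    {"offset": [0, 0, -0.5], "rotation": [0, 0, -9], "jaw": 55},
    {"offset": [0, 0, -0.5], "rotation": [0, 0, -14], "jaw": 55},
    {"offset": [0, 0, -0.5], "rotation": [0, 0, -19], "jaw": 55},
    {"offset": [0, 0, -0.5], "rotation": [0, 0, -24], "jaw": 55},
    {"offset": [0, 0, -0.5], "rotation": [0, 0, -29], "jaw": 55},
    {"offset": [0, 0, -0.5], "rotation": [0, 0, -33], "jaw": 55},
    {"offset": [0, 0, -0.5], "rotation": [0, 0, -36], "jaw": 55},
    {"offset": [0, 0, -0.5], "rotation": [0, 0, -36], "jaw": 55}
  ]
}}

```text
time: 9.9
tool_pos: [551.8, 229.6, 47.3]
eef_rot: [-0.738, 3.049, 0.004]
ft_force: [-0.7, 0.8, -2.1]
finger_gap: 0.625
```

```bash
cat > q.py <<'E'
from h import *
s=state();print(s["ft_force"].round(2),s["ft_torque"].round(3),"turn",(yaw()+0.3267).round(3),s["finger_gap"],s["qpos"][6])
E
python3 q.py
```

```text
[-0.72  0.84 -2.1 ] [0.025 0.072 0.003] turn 0.802 0.6247517679847931 1.6295711591997153
```

Emit:
{"method": "step_arm", "body": {
  "motion": [
    {"offset": [0, 0, 0], "rotation": [0, 0, -3], "jaw": 55},
    {"offset": [0, 0, 0], "rotation": [0, 0, -6], "jaw": 55},
    {"offset": [0, 0, 0], "rotation": [0, 0, -8], "jaw": 55},
    {"offset": [0, 0, 0], "rotation": [0, 0, -10], "jaw": 55},
    {"offset": [0, 0, 0], "rotation": [0, 0, -10], "jaw": 55}
  ]
}}

```text
time: 10.52
tool_pos: [551.8, 229.5, 47.3]
eef_rot: [-1.001, 2.973, 0.003]
ft_force: [0.7, 0.6, 0.2]
finger_gap: 0.626
```

```bash
python3 q.py
```

```text
[0.74 0.57 0.16] [ 0.202 -0.004  0.036] turn 0.976 0.6256397701977463 1.7922315091331256
```

Emit:
{"method": "step_arm", "body": {
  "motion": [
    {"offset": [0, 0, 0], "rotation": [0, 0, -1.5], "jaw": 55},
    {"offset": [0, 0, 0], "rotation": [0, 0, -3], "jaw": 55},
    {"offset": [0, 0, 0], "rotation": [0, 0, -3], "jaw": 55}
  ]
}}

```text
time: 10.9
tool_pos: [551.8, 229.5, 47.3]
eef_rot: [-1.079, 2.946, 0.003]
ft_force: [0.0, -0.0, 0.6]
finger_gap: 0.63
```

```bash
python3 q.py
```

```text
[ 0.01 -0.04  0.64] [ 0.265 -0.037  0.002] turn 1.029 0.6297272937904249 1.8414743720403617
```

Emit:
{"method": "step_arm", "body": {
  "motion": [
    {"offset": [0, 0, 0], "rotation": [0, 0, -1.5], "jaw": 55},
    {"offset": [0, 0, 0], "rotation": [0, 0, -3], "jaw": 55},
    {"offset": [0, 0, 0], "rotation": [0, 0, -3], "jaw": 55}
  ]
}}

```text
time: 11.28
tool_pos: [551.8, 229.4, 47.3]
eef_rot: [-1.157, 2.916, 0.003]
ft_force: [1.7, 0.8, -0.1]
finger_gap: 0.626
```

```bash
python3 q.py
```

```text
[ 1.7   0.82 -0.09] [ 0.189 -0.014 -0.006] turn 1.082 0.6262109344424046 1.8909169849083471
```

Emit:
{"method": "step_arm", "body": {
  "motion": [
    {"offset": [0, 0, 0], "rotation": [0, 0, -1.5], "jaw": 55},
    {"offset": [0, 0, 0], "rotation": [0, 0, -3], "jaw": 55},
    {"offset": [0, 0, 0], "rotation": [0, 0, -3], "jaw": 55}
  ]
}}

```text
time: 11.65
tool_pos: [551.7, 229.4, 47.3]
eef_rot: [-1.234, 2.885, 0.003]
ft_force: [0.3, 0.7, 0.9]
finger_gap: 0.625
```

```bash
python3 q.py
```

```text
[0.3  0.75 0.85] [ 0.24   0.024 -0.022] turn 1.135 0.6247405969097329 1.9403197841374924
```

Emit:
{"method": "step_arm", "body": {
  "motion": [
    {"offset": [0, 0, 0], "rotation": [0, 0, -1.5], "jaw": 55},
    {"offset": [0, 0, 0], "rotation": [0, 0, -3], "jaw": 55},
    {"offset": [0, 0, 0], "rotation": [0, 0, -3], "jaw": 55}
  ]
}}

```text
time: 12.02
tool_pos: [551.7, 229.3, 47.3]
eef_rot: [-1.31, 2.851, 0.003]
ft_force: [1.1, 0.6, 0.4]
finger_gap: 0.625
```

```bash
python3 q.py
```

```text
[1.09 0.59 0.37] [ 0.22  -0.051 -0.026] turn 1.188 0.6250448866713092 1.9897831023958286
```

Emit:
{"method": "step_arm", "body": {
  "motion": [
    {"offset": [0, 0, 0], "rotation": [0, 0, -1.5], "jaw": 55},
    {"offset": [0, 0, 0], "rotation": [0, 0, -3], "jaw": 55},
    {"offset": [0, 0, 0], "rotation": [0, 0, -3], "jaw": 55}
  ]
}}

```text
time: 12.4
tool_pos: [551.7, 229.2, 47.3]
eef_rot: [-1.384, 2.816, 0.003]
ft_force: [1.5, -0.2, 0.7]
finger_gap: 0.627
```

```bash
python3 q.py
```

```text
[ 1.53 -0.22  0.74] [ 0.276  0.029 -0.047] turn 1.241 0.6272039613920586 2.0392403592881987
```

Emit:
{"method": "step_arm", "body": {
  "motion": [
    {"offset": [0, 0, 0], "rotation": [0, 0, -1.5], "jaw": 55},
    {"offset": [0, 0, 0], "rotation": [0, 0, -3], "jaw": 55},
    {"offset": [0, 0, 0], "rotation": [0, 0, -3], "jaw": 55}
  ]
}}

```text
time: 12.78
tool_pos: [551.6, 229.2, 47.3]
eef_rot: [-1.459, 2.778, 0.002]
ft_force: [0.4, 0.0, 0.4]
finger_gap: 0.624
```

```bash
python3 q.py
```

```text
[0.44 0.03 0.41] [ 0.264  0.02  -0.028] turn 1.294 0.6242853437754714 2.0887144932930517
```

Emit:
{"method": "step_arm", "body": {
  "motion": [
    {"offset": [0, 0, 0], "rotation": [0, 0, -1.5], "jaw": 55},
    {"offset": [0, 0, 0], "rotation": [0, 0, -3], "jaw": 55},
    {"offset": [0, 0, 0], "rotation": [0, 0, -3], "jaw": 55}
  ]
}}

```text
time: 13.15
tool_pos: [551.6, 229.2, 47.4]
eef_rot: [-1.532, 2.739, 0.002]
ft_force: [0.2, 0.9, 0.1]
finger_gap: 0.625
```

```bash
python3 q.py
```

```text
[0.18 0.88 0.07] [ 0.227  0.059 -0.013] turn 1.347 0.6248887697750767 2.138170564948159
```

Emit:
{"method": "step_arm", "body": {
  "motion": [
    {"offset": [0, 0, 0], "rotation": [0, 0, -1], "jaw": 55},
    {"offset": [0, 0, 0], "rotation": [0, 0, -2], "jaw": 55},
    {"offset": [0, 0, 0], "rotation": [0, 0, -2], "jaw": 55}
  ]
}}

```text
time: 13.52
tool_pos: [551.6, 229.4, 47.3]
eef_rot: [-1.58, 2.711, 0.002]
ft_force: [1.5, 2.3, -1.1]
finger_gap: 0.63
```

```bash
python3 q.py
```

```text
[ 1.49  2.29 -1.15] [ 0.539 -0.157 -0.085] turn 1.382 0.6296659605204533 2.1711197856922486
```

Emit:
{"method": "step_arm", "body": {
  "motion": [
    {"offset": [0, 0, 0], "rotation": [0, 0, -1], "jaw": 55},
    {"offset": [0, 0, 0], "rotation": [0, 0, -1], "jaw": 55}
  ]
}}

```text
time: 13.78
tool_pos: [551.7, 229.7, 47.4]
eef_rot: [-1.604, 2.696, 0.003]
ft_force: [1.8, 3.4, -0.7]
finger_gap: 0.623
```

```bash
python3 q.py
```

```text
[ 1.75  3.41 -0.66] [ 0.773 -0.318 -0.165] turn 1.4 0.6226867168576902 2.187718278865589
```

Emit:
{"method": "step_arm", "body": {
  "motion": [
    {"offset": [0, 0, 0], "rotation": [0, 0, -1], "jaw": 55},
    {"offset": [0, 0, 0], "rotation": [0, 0, -1], "jaw": 55}
  ]
}}

```text
time: 14.02
tool_pos: [551.7, 229.7, 47.4]
eef_rot: [-1.627, 2.682, 0.003]
ft_force: [1.7, 2.4, -0.5]
finger_gap: 0.627
```

```bash
python3 q.py
```

```text
[ 1.68  2.44 -0.46] [ 0.705 -0.292 -0.334] turn 1.417 0.6268615583217195 2.204305391853266
```

Stop felt (torque rose to 0.33 N m at 1.417 rad). Back off slightly and lift gently.

Emit:
{"method": "step_arm", "body": {
  "motion": [
    {"offset": [0, 0, 0], "rotation": [0, 0, 1], "jaw": 55},
    {"offset": [0, 0, 0], "rotation": [0, 0, 1.7], "jaw": 55},
    {"offset": [0, 0, -1], "rotation": [0, 0, 1.7], "jaw": 55},
    {"offset": [0, 0, -2], "rotation": [0, 0, 1.7], "jaw": 55},
    {"offset": [0, 0, -3], "rotation": [0, 0, 1.7], "jaw": 55},
    {"offset": [0, 0, -3], "rotation": [0, 0, 1.7], "jaw": 55}
  ]
}}

```text
time: 14.78
tool_pos: [551.5, 229.7, 50.4]
eef_rot: [-1.588, 2.706, 0.003]
ft_force: [-0.4, 2.0, -3.4]
finger_gap: 0.629
```

```bash
python3 q.py
```

```text
[-0.44  2.03 -3.45] [ 0.731 -0.218 -0.097] turn 1.388 0.6288657069357789 2.176582367778551
```

Emit:
{"method": "step_arm", "body": {
  "motion": [
    {"offset": [0, 0, -2], "rotation": [0, 0, 0], "jaw": 55},
    {"offset": [0, 0, -4], "rotation": [0, 0, 0], "jaw": 55},
    {"offset": [0, 0, -6], "rotation": [0, 0, 0], "jaw": 55},
    {"offset": [0, 0, -8], "rotation": [0, 0, 0], "jaw": 55},
    {"offset": [0, 0, -8], "rotation": [0, 0, 0], "jaw": 55}
  ]
}}

```text
time: 15.4
tool_pos: [551.5, 229.5, 58.7]
eef_rot: [-1.588, 2.706, 0.003]
ft_force: [1.6, 1.3, -2.0]
finger_gap: 0.628
```

```bash
python3 q.py
```

```text
[ 1.64  1.33 -1.99] [ 0.514 -0.144 -0.106] turn 1.388 0.6279046612866829 2.1763923180021063
```

Emit:
{"method": "step_arm", "body": {
  "motion": [
    {"offset": [0, 0, -4], "rotation": [0, 0, 0], "jaw": 55},
    {"offset": [0, 0, -10], "rotation": [0, 0, 0], "jaw": 55},
    {"offset": [0, 0, -25], "rotation": [0, 0, 0], "jaw": 55},
    {"offset": [0, 0, -50], "rotation": [0, 0, 0], "jaw": 55},
    {"offset": [0, 0, -80], "rotation": [0, 0, 0], "jaw": 55},
    {"offset": [0, 0, -110], "rotation": [0, 0, 0], "jaw": 55},
    {"offset": [0, 0, -110], "rotation": [0, 0, 0], "jaw": 55}
  ]
}}

```text
time: 16.27
tool_pos: [552.8, 229.6, 172.2]
eef_rot: [-1.585, 2.702, 0.002]
ft_force: [0.9, -0.2, -3.0]
finger_gap: 0.63
```

```bash
python3 q.py
python3 - <<'E'
from h import *
b=get_image("side")
cv2.imwrite("pics/s2.png",cv2.resize(b[60:300,130:430,::-1],None,fx=2.5,fy=2.5,interpolation=cv2.INTER_CUBIC))
c=np.array([484,-259,175.]);print("to tray",rel(c))
E
```

```text
[ 0.92 -0.23 -3.02] [-0.032  0.016  0.012] turn 1.388 0.6300878553171155 2.173810320479787
to tray [ 459.1554697  -179.12864013   -7.58649963]
```

View pics/s2.png

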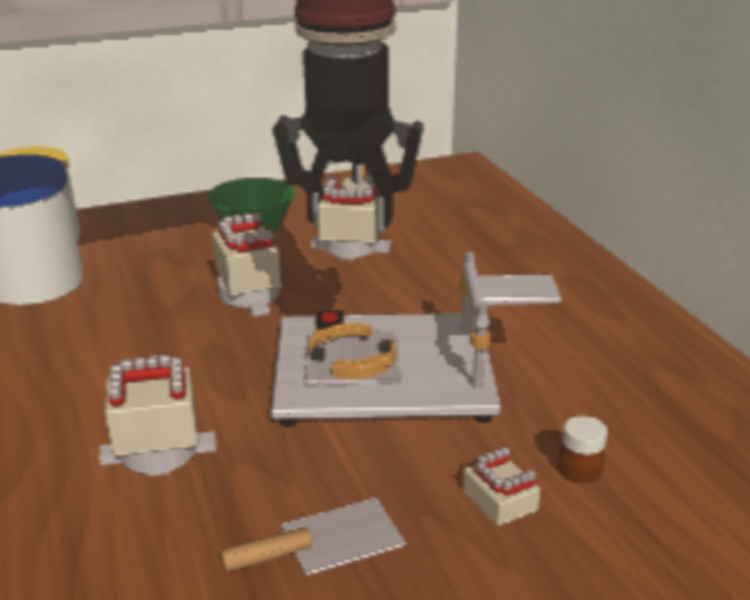

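Emit:
{"method": "step_arm", "body": {
  "motion": [
    {"offset": [20, -8, 0], "rotation": [0, 0, 4], "jaw": 55},
    {"offset": [55, -22, 0], "rotation": [0, 0, 10], "jaw": 55},
    {"offset": [100, -39, 0], "rotation": [0, 0, 17], "jaw": 55},
    {"offset": [145, -57, 0], "rotation": [0, 0, 24], "jaw": 55},
    {"offset": [190, -74, 0], "rotation": [0, 0, 31], "jaw": 55},
    {"offset": [235, -92, 0], "rotation": [0, 0, 38], "jaw": 55},
    {"offset": [280, -109, 0], "rotation": [0, 0, 45], "jaw": 55},
    {"offset": [325, -127, 0], "rotation": [0, 0, 52], "jaw": 55},
    {"offset": [370, -144, 0], "rotation": [0, 0, 59], "jaw": 55},
    {"offset": [410, -160, 0], "rotation": [0, 0, 65], "jaw": 55},
    {"offset": [440, -172, 0], "rotation": [0, 0, 68], "jaw": 55},
    {"offset": [459, -179, 0], "rotation": [0, 0, 70], "jaw": 55},
    {"offset": [459, -179, 0], "rotation": [0, 0, 70], "jaw": 55},
    {"offset": [459, -179, 0], "rotation": [0, 0, 70], "jaw": 55}
  ]
}}

```text
time: 18.08
tool_pos: [484.1, -257.6, 167.0]
eef_rot: [0.25, 3.128, 0.009]
ft_force: [0.2, 0.6, -2.8]
finger_gap: 0.625
```

```bash
python3 q.py
python3 - <<'E'
from h import *
s=state();R=Rn.from_rotvec(s["eef_rot"]).as_matrix();print(R.round(3))
E
```

```text
[ 0.24  0.61 -2.81] [-0.002  0.027  0.011] turn 0.167 0.6248296194076836 1.9085318948830197
[[-0.987  0.159  0.004]
 [ 0.159  0.987  0.006]
 [-0.003  0.006 -1.   ]]
```

Emit:
{"method": "step_arm", "body": {
  "motion": [
    {"offset": [0, 0, 25], "rotation": [0, 0, 0], "jaw": 55},
    {"offset": [0, 0, 60], "rotation": [0, 0, 0], "jaw": 55},
    {"offset": [0, 0, 95], "rotation": [0, 0, 0], "jaw": 55},
    {"offset": [0, 0, 120], "rotation": [0, 0, 0], "jaw": 55},
    {"offset": [0, 0, 132], "rotation": [0, 0, 0], "jaw": 55},
    {"offset": [0, 0, 136], "rotation": [0, 0, 0], "jaw": 55},
    {"offset": [0, 0, 136], "rotation": [0, 0, 0], "jaw": 55},
    {"offset": [0, 0, 136], "rotation": [0, 0, 0], "jaw": 55}
  ]
}}

```text
time: 19.08
tool_pos: [485.3, -257.0, 31.9]
eef_rot: [0.25, 3.126, 0.009]
ft_force: [-0.1, -1.0, -3.6]
finger_gap: 0.628
```

Emit:
{"method": "step_arm", "body": {
  "motion": [
    {"offset": [0, 0, 1], "rotation": [0, 0, 0], "jaw": 55},
    {"offset": [0, 0, 2], "rotation": [0, 0, 0], "jaw": 55},
    {"offset": [0, 0, 3], "rotation": [0, 0, 0], "jaw": 55},
    {"offset": [0, 0, 4], "rotation": [0, 0, 0], "jaw": 55},
    {"offset": [0, 0, 4], "rotation": [0, 0, 0], "jaw": 55}
  ]
}}

```text
time: 19.7
tool_pos: [485.2, -256.9, 27.8]
eef_rot: [0.25, 3.127, 0.009]
ft_force: [0.6, 0.1, -3.4]
finger_gap: 0.627
```

Emit:
{"method": "step_arm", "body": {
  "motion": [
    {"offset": [0, 0, 0.5], "rotation": [0, 0, 0], "jaw": 55},
    {"offset": [0, 0, 1], "rotation": [0, 0, 0], "jaw": 55},
    {"offset": [0, 0, 1.5], "rotation": [0, 0, 0], "jaw": 55},
    {"offset": [0, 0, 1.5], "rotation": [0, 0, 0], "jaw": 55}
  ]
}}

```text
time: 20.2
tool_pos: [485.2, -256.9, 26.3]
eef_rot: [0.25, 3.127, 0.009]
ft_force: [1.3, 0.2, -3.4]
finger_gap: 0.626
```

Emit:
{"method": "step_arm", "body": {
  "motion": [
    {"offset": [0, 0, 0.5], "rotation": [0, 0, 0], "jaw": 55},
    {"offset": [0, 0, 0.8], "rotation": [0, 0, 0], "jaw": 55},
    {"offset": [0, 0, 0.8], "rotation": [0, 0, 0], "jaw": 55}
  ]
}}

```text
time: 20.58
tool_pos: [485.2, -257.0, 25.6]
eef_rot: [0.25, 3.127, 0.009]
ft_force: [-0.3, -0.1, -0.1]
finger_gap: 0.627
```

Emit:
{"method": "step_arm", "body": {
  "motion": [
    {"offset": [0, 0, 0], "rotation": [0, 0, 0], "jaw": 64},
    {"offset": [0, 0, 0], "rotation": [0, 0, 0], "jaw": 68},
    {"offset": [0, 0, 0], "rotation": [0, 0, 0], "jaw": 80},
    {"offset": [0, 0, 0], "rotation": [0, 0, 0], "jaw": 95},
    {"offset": [0, 0, 0], "rotation": [0, 0, 0], "jaw": 95},
    {"offset": [0, 0, -15], "rotation": [0, 0, 0], "jaw": 95},
    {"offset": [0, 0, -40], "rotation": [0, 0, 0], "jaw": 95},
    {"offset": [0, 0, -80], "rotation": [0, 0, 0], "jaw": 95},
    {"offset": [0, 0, -130], "rotation": [0, 0, 0], "jaw": 95},
    {"offset": [0, 0, -160], "rotation": [0, 0, 0], "jaw": 95},
    {"offset": [0, 0, -160], "rotation": [0, 0, 0], "jaw": 95}
  ]
}}

```text
time: 21.95
tool_pos: [485.7, -258.7, 189.2]
eef_rot: [0.25, 3.121, 0.007]
ft_force: [-0.1, -0.6, -0.9]
finger_gap: 0.951
```

```bash
python3 q.py
python3 - <<'E'
from h import *
a=get_image("side")[100:400,120:500,::-1];b=get_image("wrist")[:,:,::-1]
r=lambda i:cv2.resize(i,(399,300),interpolation=cv2.INTER_AREA)
cv2.imwrite("pics/f.png",np.hstack([r(a),r(b)]))
E
```

```text
[-0.06 -0.57 -0.92] [-0.034 -0.005  0.004] turn 0.167 0.950751435710438 1.9016175773765962
```

View pics/f.png

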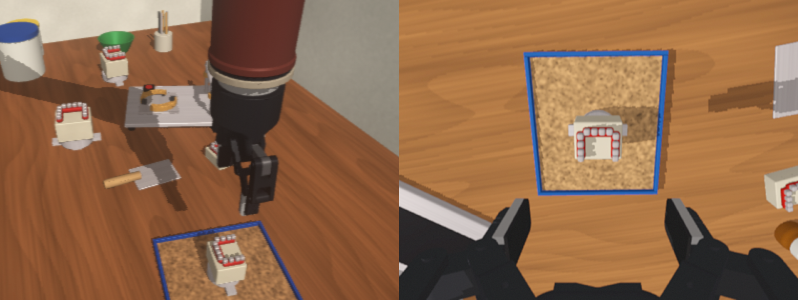

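The cast stands upright in the middle of the tray and the gripper is clear of it (side view about (226,260), wrist view about (597,140)).

```bash
python3 -c "
from rig import *
print(sign_off())"
```

```text
the job is handed in; nothing more can be done
None
```

The job is done and handed in at about 22 s of the 72 s allowed; no verdict was reported.

- **Button:** I pressed it until it stopped moving, 7.1 mm down, with a peak reading of 11 N. It was still down in the later wrist image.
- **Turn:** I gripped the small seated cast and turned it counter-clockwise. The stop came on at about 1.4 rad, where the resisting torque rose to 0.33 N m. I then backed off 0.03 rad before lifting.
- **Lift and placing:** It lifted with readings of only about 3.5 N, most of that the cast's weight. I lowered it until the tray's cork floor carried it, then let go.

The last pictures show the cast standing upright near the centre of the tray, with the gripper about 160 mm above where it let go. The jar was not compared before and after. The spatula and the upper cast looked undisturbed, and nothing but the button and this cast was touched on purpose. No check failed or disagreed; the readings between calls were samples, so brief force peaks could have gone unseen.

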